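# Pack the finished print and snap the sample case shut

## Task

The small duck that came out clean is still standing on the bed of the desktop 3D printer, close under the gantry: take that one (not its failed twin with the support column under the bill), without bumping the printer, and stand it gently upright in the empty half of the sample case. Then swing the case's clear lid down and press its front edge until the clasp snaps and the lid stays fully shut. Leave the other prints on the bed and in the case as they are.

Things in the scene. Friction and masses are not known exactly. Their poses are not given: they have to be found in the camera images.
- printer: Desktop 3D printer with a moving bed and a gantry, fixed to the table left of the middle and turned towards the robot. about 500 mm wide (its y, with the motor on its right end), 450 deep, 383 tall. Origin: centre of its underside on the table; x from its front (robot side) to its back, z up. Uprights at y +-210 mm, x 25 to 65 mm.
- bed (a point): Centre of the top of the 220 x 220 mm build sheet, 80 mm above the table, at printer x -30 mm, y 0; axes as the printer's. Three prints stand in a row across it, near printer x -5 mm, y about -79, -16 and +47 mm, in any order.
- beam (a point): Middle of the lower front edge of the gantry beam, which runs low over the row's back edge, right across the printer: printer x 18 mm; beam and the drag chain on it fill 156 to 226 mm above the table. A gripper pointing straight down on a print hits it: lean the tool's back towards the printer's front by 22 to 40 degrees and reach in from the front, under the beam.
- head (a point): Nozzle tip of the parked print head, off the side of the bed at printer y 172 mm, 148 mm above the table. The head is a black box 46 mm wide (y), at printer x -36 to 16 mm, 148 to 231 mm above the table.
- duck: The clean printed duck to pack: black plastic, about 30 g, 53 mm tall, loose. Origin: centre of its flat underside, z up, bill to its -x. Body 44 mm across at 13 mm height, neck 25 mm at 32 mm, round head 31 mm across at 41 mm height: grip the head from the two sides of the bill. Bill 15 mm wide, reaching 24 mm forward at 40 mm height, nothing below it; no brim.
- duck_failed: The failed twin: same black duck, but with a 12 mm thick support column from the bill down to the foot and a ragged flat brim about 50 mm across. Origin: centre of its underside, axes as the clean duck's. Leave it on the bed.
- cube: Black printed calibration cube, 36 mm, with a round boss on some faces. Origin: centre of its underside. Leave it on the bed.
- case: Sample case: grey open base 130 (x) x 210 (y) x 34 mm tall, walls and floor 4 mm, fixed to the table. Origin: centre of its underside; x from the front wall (clasp, robot side) to the hinge, y to its left. A full-height 4 mm divider at y 0 makes two halves, 122 x 99 mm inside: the +y one is empty, the -y one holds a rook and a gear. A flat scraper lies on the table in front.
- nest (a point): Centre of the floor of the empty half of the case (4 mm above the table), axes as the case's.
- lid (a joint): Angle (rad) of the clear lid: 0 shut, grows as it swings up and back, 1.57 upright, stop at 1.95; starts at 1.15 to 1.45. Stiff hinge: it stays where left; about 1.5 N at its edge moves it. At about 0.07 the clasp lands on the base's bead and stops it; 8 to 14 N down on the front edge snaps it past, to below 0.01, where it stays. Let go too early it springs back to 0.05 to 0.07.
- lid_hinge (a point): Middle of the lid's hinge axis, 65 mm behind the case's centre, 34.5 mm above the table; the axis runs along the case's y.
- lid_edge (a point): Middle of the front edge of the lid's flat outer face: 130 mm from the hinge axis along the lid, 34 mm off the lid's rim plane. Lid: clear tray 130 x 210 x 34 mm, 3 mm thick, hollow side to the robot while open; shut, its top is 68.5 mm above the table. A black clasp tongue, 50 mm wide, at the middle of this edge stands 8 mm out from it.
- rook: Black printed chess rook, 49 mm tall, standing in the other half of the case. Origin: centre of its underside. Leave it.
- gear: Black printed gear with hub, 50 mm across, 16 mm tall, lying in the other half of the case. Origin: centre of its underside. Leave it.
Things that resemble listed ones, but are neither listed nor needed, are in the scene too. Leave any blue or purple look-alike of the duck alone.

How it is judged (in metres and radians):
On the way:
1. The clean duck stands upright in the empty half of the case, let go, the lid still open (x of duck in the frame of nest between -0.045 and 0.045 m and y of duck in the frame of nest between -0.034 and 0.034 m and z of duck in the frame of nest below 0.008 m and angle between duck's own z axis and vertical below 0.2 rad and contact force between the fingers and duck below 0.05 N and value of joint lid above 0.5 rad), for 0.2 s.
At the end, for the whole second after the job is handed in: The lid is snapped fully shut (under 0.02 rad, about 2.5 mm at its front edge) and at rest, with the clean duck standing upright (within 0.2 rad) on the floor of the half of the case that was empty (value of joint lid below 0.02 rad and velocity of joint lid between -0.05 and 0.05 rad/s and x of duck in the frame of nest between -0.045 and 0.045 m and y of duck in the frame of nest between -0.034 and 0.034 m and z of duck in the frame of nest below 0.008 m and angle between duck's own z axis and vertical below 0.2 rad and linear speed of duck below 0.03 m/s); the robot touches nothing.
It fails at once if The failed duck or the cube on the bed, or the rook or the gear in the case, is shifted more than 15 mm (distance of any of duck_failed, cube, rook, gear from where it was at the start of the episode above 0.015 m).
It fails at once if The robot bumps the printer with more than 8 N (contact force between any of the arm, the fingers and printer above 8 N).
It fails at once if The duck is dropped (falls faster than 0.5 m/s, about 13 mm, with no finger on it) (contact force between the fingers and duck below 0.02 N and linear speed of duck above 0.5 m/s).
It also fails if it takes over 69 s, if anything falls off the work surface, if the arm or the gripper's body presses on something with over 40 N, if the wrist force passes 120 N, or if a joint passes its speed limit or range.

## Robot

A 6-joint arm with a two-finger parallel gripper is mounted at the origin on the work surface. World frame = base frame: x ahead of the robot, y to its left, z up, the work surface at z = 0. Lengths are in m, angles in degrees, forces in N, time in s.
With the tool pointing down it reaches from about 0.225 to 0.875 m from the base axis. Payload 3.4 kg.
Tool frame: the origin (TCP) lies between the finger pads; the fingertips stand 8 mm ahead of it and the grasp point (between the pads) lies 11 mm behind it; z points along the fingers, y is the line along which they close (so a half turn about z gives the same grasp; the last joint's range is limited). The gripper opens to 85 mm and grips with 20 to 120 N. Pads are 22 mm wide; open, the fingers measure 114 mm over their backs; the gripper's body (76 mm by 85 mm) begins 54 mm behind the grasp point. The pads swing forward as they close: fully open they stand 13 mm farther back than shut.
Start: joints at [-70.245, 15.808, 86.224, -0, 77.962, -6.933], TCP at [0.258, -0.514, 0.239] pointing down, gripper open.
Joint ranges: [-165.64, 165.64], [-43.16, 119.46], [12.63, 154.43], [-67.54, 247.53], [6.08, 155.33], [-154.97, 154.97]. Speed limits (degrees/s): [147.25, 147.25, 180, 180, 180, 180].

## Interface

Orientations are given as a 3x3 rotation matrix whose columns are the frame's x, y, z axes.
In Python, from station import env gives the robot as it stands.
- The arm moves only by the tool move_arm, never from a script. Its argument "series" is a list of rows, each an object of numbers: "wx", "wy", "wz": the turn, a rotation vector about the tool's x, y, z in rad; "tx", "ty", "tz": the shift along the tool's x, y, z in cm; "gripper": the gripper's target within -1 to 1 (shut at 1, half-way at 0, fully open at -1). In form: [{"wx": .., "wy": .., "wz": .., "tx": .., "ty": .., "tz": .., "gripper": ..}, ...]. A call has 1 to 10 rows; each row shifts and turns the commanded pose from where the row before left it, along the tool's axes as they then stand; what a row does not reach is not made up. A row lasts 1/8 s, in which the tool goes at most 62.5 mm and 10.7 degrees, less where a joint would pass 70% of its speed; a pose out of reach is approached as far as the arm can. A call with a gripper value outside its range is refused whole. The fingers move at their own pace and stop on an object; the grip force is fixed at half the most. Time passes only in rows, so rows that do not move let the fingers close. It gives the time, the measured TCP pose, the force, the opening and the grip force at its end, in the units of the state.
- env.state(): the state, without advancing time (a new reading comes with each control period).
- env.camera(name): name is "side" or "top"; returns the picture (384x512x3 uint8, red, green, blue); there is no depth.
- env.camera_info(name): a dict with "intrinsics" (3x3 intrinsics, pixels), "distortion" ([k1, k2, p1, p2, k3] as OpenCV has them; the pictures are not rectified), "world_from_camera" (4x4, takes a point from camera to world coordinates). Camera axes: x right, y down, z forward; pixel columns grow to the right and rows downward; lengths in m; the calibration is good to about 2 mm. A picture is of the moment at which its call begins. camera_info takes no time and is no camera call.
- env.close_job(): hands the job in; it is judged then, once.
The state is a dict: "t": time; "joint_positions": joint angles; "joint_vel": joint speeds; "effort": joint torques, N m; "ee_pos": TCP position; "tool_rot": TCP orientation; "ft_force": force on the tool from outside, world axes, zero at the start; "ft_torque": the same for the moment, N m; "gripper_width": opening from 0.0 (shut) to 1.0 (fully open); "grip_force": force on a finger pad.
Only numpy, scipy, OpenCV 4.12 (cv2) and the standard library are available. Lean on these libraries where they do the work, as an engineer would, in place of code of your own. Each camera call takes 0.05 s, during which the arm holds its last target. There are 200 camera calls.

## Working session

There is one attempt and no reset: what is moved stays moved. The work goes in short steps, Python scripts to look and compute and a tool call to move; the robot and the scene stay as the last step left them, time stands still between calls to the robot, and variables do not carry over. Pictures are saved under pics/ and viewed, at most 10 in all, crops included, and the job is handed in when it is done.

Besides the shell and the picture viewer there is one more tool, called after ">>>" by a JSON object that holds its "api" and its "payload". move_arm: Moves the arm, as the interface text tells. Its arguments: {"type":"object","properties":{"series":{"type":"array","items":{"type":"object","properties":{"wx":{"type":"number"},"wy":{"type":"number"},"wz":{"type":"number"},"tx":{"type":"number"},"ty":{"type":"number"},"tz":{"type":"number"},"gripper":{"type":"number"}}}}},"required":["series"]}

```bash
ls; mkdir -p pics; python3 - <<'E'
from station import env
import cv2,numpy as np
for n in("side","top"):
    cv2.imwrite(f"pics/{n}0.png",cv2.resize(env.camera(n)[:,:,::-1],(800,600),interpolation=cv2.INTER_CUBIC))
    i=env.camera_info(n);print(n,np.round(i["intrinsics"],2).tolist(),i["distortion"],np.round(i["world_from_camera"],4).tolist())
print(env.state())
E
```

```text
pics
side [[449.87, 0.0, 255.64], [0.0, 449.87, 189.2], [0.0, 0.0, 1.0]] [-0.06350626  0.          0.          0.          0.        ] [[-0.7187, -0.5414, 0.4364, -0.0293], [-0.6951, 0.5436, -0.4705, 0.5631], [0.0175, -0.6415, -0.767, 0.9668], [0.0, 0.0, 0.0, 1.0]]
top [[448.48, 0.0, 258.39], [0.0, 448.48, 193.42], [0.0, 0.0, 1.0]] [0.03811368 0.         0.         0.         0.        ] [[-0.0005, -0.9973, 0.0729, 0.382], [-1.0, 0.0004, -0.0014, 0.0481], [0.0014, -0.0729, -0.9973, 1.2483], [0.0, 0.0, 0.0, 1.0]]
{'t': 0.1, 'joint_positions': array([-7.02433166e+01,  1.58447592e+01,  8.62879078e+01, -1.94659850e-04,
        7.79613027e+01, -6.93278643e+00]), 'joint_vel': array([-0.04200343, -0.05672064, -0.19307164,  0.03698935,  0.12512695,
        0.01962476]), 'effort': array([ 1.56874958e-03, -4.17699802e+01, -2.46404904e+01, -1.78743103e-04,
        5.82070483e-03,  1.22300570e-06]), 'ee_pos': array([ 0.2581048 , -0.51331199,  0.23851903]), 'tool_rot': array([[ 8.93453687e-01,  4.49154983e-01, -5.57517488e-04],
       [ 4.49155287e-01, -8.93452376e-01,  1.54241567e-03],
       [ 1.94668362e-04, -1.62848890e-03, -9.99998655e-01]]), 'ft_force': array([ 0.70909164,  0.30875265, -0.51894022]), 'ft_torque': array([-0.01047968,  0.0401036 , -0.02988927]), 'grip_force': 0.0, 'gripper_width': 1.0021403701505156}
```

View pics/side0.png

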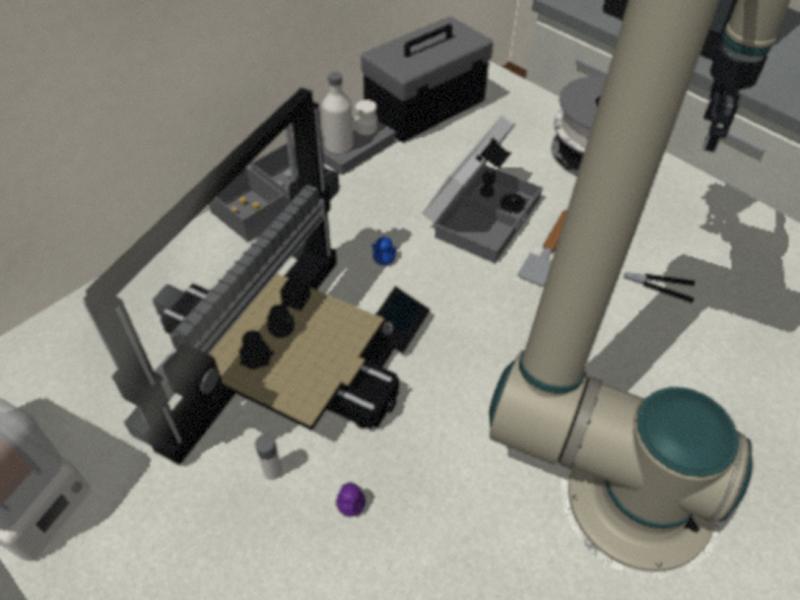

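View pics/top0.png

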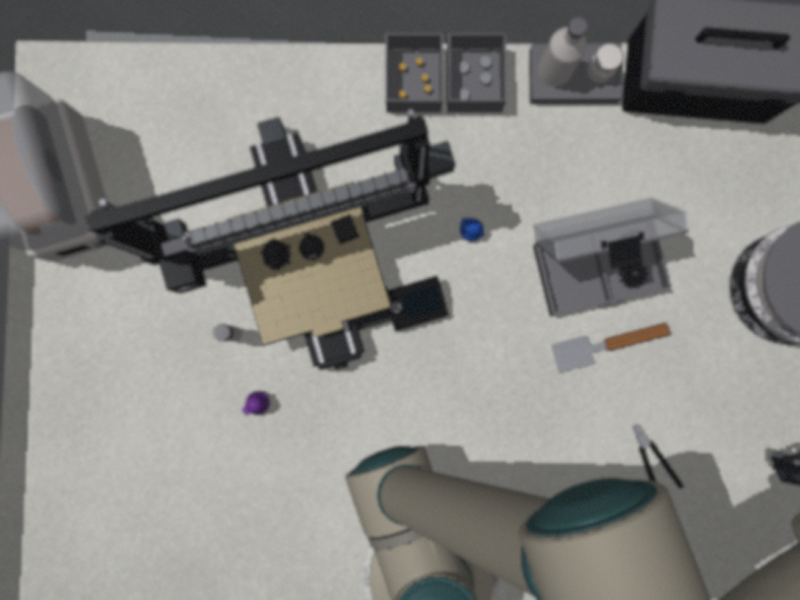

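The top picture shows two ducks at (276,252) and (311,245), the cube at (344,229), and the case at (610,260). I'll enlarge the row to tell the ducks apart.

```bash
cat > h.py <<'E'
from station import env
import cv2,numpy as np
def avg(n,k=4): return np.mean([env.camera(n).astype(float) for _ in range(k)],0)
def ray(n,uv):
    i=env.camera_info(n);K=np.array(i["intrinsics"]);T=np.array(i["world_from_camera"])
    p=cv2.undistortPoints(np.array([[uv]],float),K,np.array(i["distortion"]))[0,0]
    d=T[:3,:3]@np.array([*p,1.]);return T[:3,3],d
def plane(n,uv,z):
    o,d=ray(n,uv);return o+d*(z-o[2])/d[2]
def proj(n,P):
    i=env.camera_info(n);T=np.linalg.inv(np.array(i["world_from_camera"]))
    return cv2.projectPoints(np.atleast_2d(P).astype(float),cv2.Rodrigues(T[:3,:3])[0],T[:3,3],np.array(i["intrinsics"]),np.array(i["distortion"]))[0][:,0]
def tri(uvs,uvt):
    (a,d),(b,e)=ray("side",uvs),ray("top",uvt)
    s=np.linalg.lstsq(np.c_[d,-e],b-a,rcond=None)[0];p=a+d*s[0];q=b+e*s[1]
    return (p+q)/2,np.linalg.norm(p-q)
E
python3 - <<'E'
from h import *
out=[]
for n,(u,v,w,h) in(("side",(125,150,130,120)),("top",(145,125,110,100))):
    a=avg(n,8);np.save(f"{n}.npy",a)
    c=a[v:v+h,u:u+w,::-1];c=255*np.clip(c/180,0,1)**.45
    out.append(cv2.resize(c.astype(np.uint8),(400,370),interpolation=cv2.INTER_CUBIC))
cv2.imwrite("pics/crop.png",np.hstack(out))
E
```

```text
(no output)
```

View pics/crop.png

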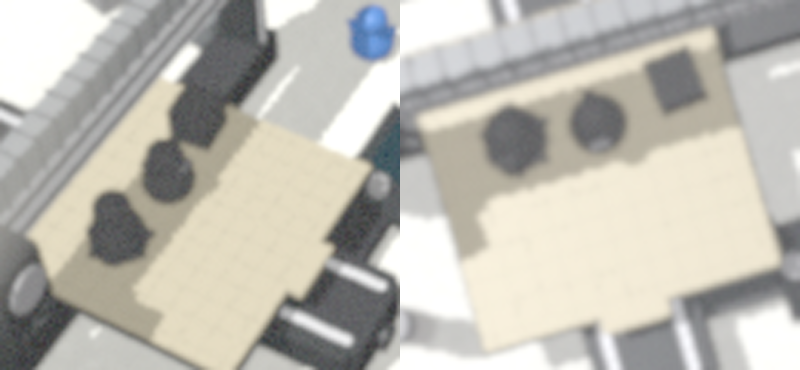

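The left duck has a ragged, wide base, so it is the failed one. The middle duck, at about (311,245) in the 800-px top picture, is the clean one. Next I'll measure the bed, the duck and the case.

```bash
python3 - <<'E'
from h import *
T=np.load("top.npy");S=np.load("side.npy")
fc=[plane("top",p,.08) for p in((150.5,156.9),(230.8,132.6),(249.5,195.8),(168.9,219.6))]
print("bed corners",np.round(fc,3).tolist())
# bed mask
def blobs(a,thr,roi):
    u,v,w,h=roi;g=a.mean(2)[v:v+h,u:u+w]
    m=(g<thr).astype(np.uint8);n,l,st,c=cv2.connectedComponentsWithStats(m)
    for i in range(1,n):
        if st[i,4]>60: print(thr,st[i]+[u,v,0,0,0],c[i]+[u,v])
for t in(30,40):
    print("top");blobs(T,t,(150,130,90,60)); print("side");blobs(S,t,(130,150,110,110))
# enlarged, rectified to z=.121 grid 2px/mm around duck
c=plane("top",(198,158),.1);print(c)
out=[]
for n,z in(("top",.121),("top",.093),("side",.121),("side",.08)):
    g=np.linspace(-.05,.05,380);X,Y=np.meshgrid(g,g)
    P=np.c_[(c[0]-Y).ravel(),(c[1]-X).ravel(),np.full(X.size,z)]
    q=proj(n,P).astype(np.float32).reshape(380,380,2)
    a=(255*np.clip(np.load(n+".npy")/120,0,1)**.45).astype(np.uint8)
    r=cv2.remap(a[:,:,::-1],q[...,0],q[...,1],cv2.INTER_CUBIC).copy()
    for k in range(0,380,38): r[k,::4]=(0,0,255);r[::4,k]=(0,0,255)
    r[190,:]=r[:,190]=(0,255,0);out.append(r)
cv2.imwrite("pics/rect.png",cv2.resize(np.vstack([np.hstack(out[:2]),np.hstack(out[2:])]),(600,600)))
E
```

```text
bed corners [[0.564, 0.329, 0.08], [0.628, 0.119, 0.08], [0.461, 0.07, 0.08], [0.399, 0.279, 0.08]]
top
30 [193 151  13  13 127] [198.90551181 156.99212598]
30 [169 155  15  16 181] [176.25966851 162.14917127]
side
30 [ 172  150   43   66 1099] [192.84258417 180.84258417]
30 [154 213  20  23 325] [162.67076923 224.53230769]
30 [231 215   9  20 102] [236.49019608 226.12745098]
30 [217 237  23  21 241] [231.57261411 246.94605809]
30 [130 242  21  18 212] [139.21226415 252.75943396]
30 [210 252  18   8  76] [216.97368421 256.81578947]
top
40 [213 139  16  16 159] [220.41509434 146.70440252]
40 [192 150  15  15 164] [198.87195122 157.18902439]
40 [168 154  17  18 230] [176.35217391 162.53913043]
side
40 [ 171  150   44   66 1180] [192.73813559 181.0940678 ]
40 [154 212  21  24 357] [162.81232493 224.52380952]
40 [231 215   9  21 111] [236.32432432 226.16216216]
40 [130 227   8  13  66] [132.8030303  232.48484848]
40 [209 237  31  23 344] [227.68313953 249.45348837]
40 [130 241  30  19 245] [139.88571429 252.23265306]
[0.55766299 0.20217009 0.1       ]
```

View pics/rect.png

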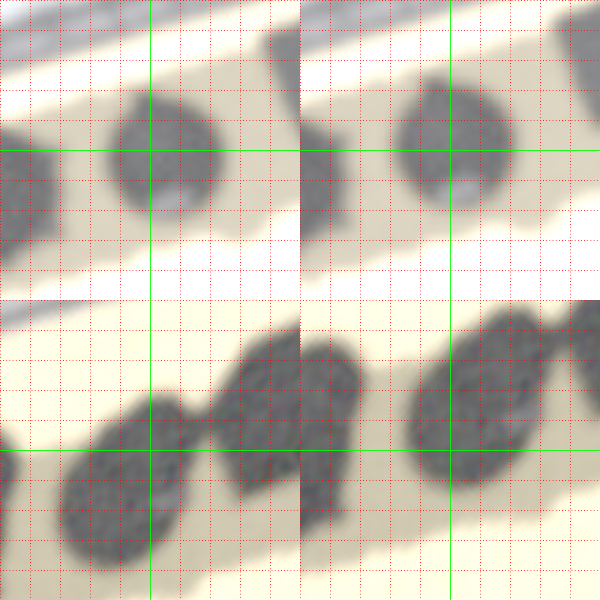

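The clean duck is at about (0.559, 0.200) with a yaw of about 15°, and the printer yaw is 16.5°. Now the case.

```bash
python3 - <<'E'
from h import *
out=[]
for n,(u,v) in(("side",(265,72)),("top",(335,120))):
    c=np.load(n+".npy")[v:v+90,u:u+110,::-1];c=255*np.clip(c/230,0,1)**.6
    out.append(cv2.resize(c.astype(np.uint8),None,fx=7.27/2*1,fy=7.27/2,interpolation=cv2.INTER_CUBIC))
im=np.hstack(out);print(im.shape)
for k in range(0,800,50): im[:6,k]=(0,0,255);
cv2.imwrite("pics/case.png",im)
E
```

```text
(327, 800, 3)
```

View pics/case.png

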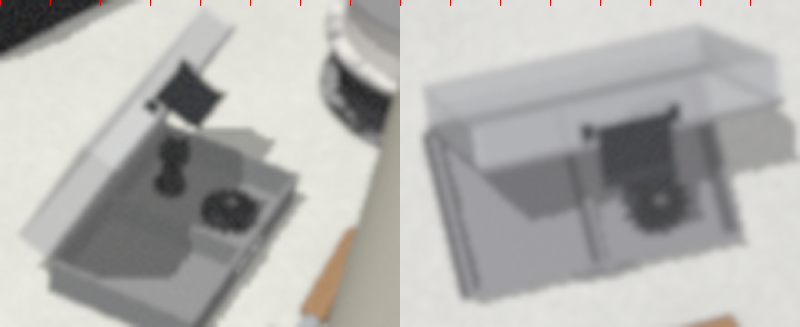

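```bash
python3 - <<'E'
from h import *
t=lambda x,y:(335+(x-400)/3.636,120+y/3.636)
s=lambda x,y:(265+x/3.636,72+y/3.636)
P={k:plane("top",t(*v),.034) for k,v in dict(FL=(463,296),FR=(742,240),BL=(428,134)).items()}
for k,v in P.items(): print(k,np.round(v,4))
print("side FR",plane("side",s(299,178),.034),"BL",plane("side",s(47,264),.034))
fl=P["FL"];fr=P["FR"];d=fl-fr;print(np.linalg.norm(d),np.degrees(np.arctan2(-d[0],d[1])))
e=P["BL"]-fl;print(np.linalg.norm(e),np.degrees(np.arctan2(e[1],e[0])))
a=np.arctan2(-d[0],d[1]);X=np.array([np.cos(a),np.sin(a)]);Y=np.array([-X[1],X[0]])
C=(fl+fr)[:2]/2+X*.065;print("C",C,"nest",C+Y*.0515)
# lid: project edge corner candidates for angles
for L in(1.15,1.2,1.25,1.3,1.35,1.4,1.45):
    r=[]
    for y in(.105,-.105):
        for off in(0,.034):
            x=.065-.13*np.cos(L)+off*np.sin(L);z=.0345+.13*np.sin(L)+off*np.cos(L)
            w=[*(C+X*x+Y*y),z];pt=proj("top",w)[0];ps=proj("side",w)[0]
            r+=[((pt[0]-335)*3.636+400,(pt[1]-120)*3.636,(ps[0]-265)*3.636,(ps[1]-72)*3.636)]
    print(L,np.round(r).astype(int).tolist())
E
```

```text
FL [ 0.449 -0.208  0.034]
FR [ 0.4907 -0.4153  0.034 ]
BL [ 0.5707 -0.1836  0.034 ]
side FR [ 0.49191008 -0.41133027  0.034     ] BL [ 0.57421576 -0.17900638  0.034     ]
0.21145210846408324 11.373090787983877
0.12410271296838912 11.300433154062848
C [ 0.53358543 -0.29879927] nest [ 0.52342979 -0.24831053]
1.15 [[477, 175, 118, 173], [472, 127, 83, 144], [783, 113, 242, 32], [781, 64, 211, 6]]
1.2 [[476, 165, 111, 168], [470, 117, 76, 140], [782, 104, 236, 27], [779, 54, 204, 2]]
1.25 [[475, 156, 104, 163], [468, 107, 68, 136], [782, 94, 230, 23], [777, 44, 197, -1]]
1.3 [[473, 147, 97, 158], [466, 97, 60, 132], [781, 85, 223, 18], [775, 35, 189, -4]]
1.35 [[472, 137, 90, 153], [464, 87, 53, 129], [780, 75, 217, 14], [773, 25, 182, -7]]
1.4 [[470, 128, 83, 148], [461, 78, 45, 126], [778, 66, 210, 10], [770, 15, 175, -9]]
1.45 [[468, 118, 76, 144], [459, 68, 37, 124], [777, 56, 203, 6], [768, 6, 168, -11]]
```

```bash
cat > plan.py <<'E'
from station import env
import numpy as np
from scipy.spatial.transform import Rotation as R
def rot(az,lean):
    a,t=np.radians([az,lean]);z=np.array([np.cos(a)*np.sin(t),np.sin(a)*np.sin(t),-np.cos(t)])
    y=np.array([np.sin(a),-np.cos(a),0]);return np.c_[np.cross(y,z),y,z]
def plan(p1,R1,n,p0=None,R0=None,r=2):
    s=env.state();p0=np.array(s["ee_pos"] if p0 is None else p0);R0=np.array(s["tool_rot"] if R0 is None else R0)
    w=R.from_matrix(R0.T@R1).as_rotvec()/n;d=(np.array(p1)-p0)/n;Rk=R0
    print("w/row",np.round(w,3),"mm/row",np.linalg.norm(d)*1e3)
    for k in range(n): print(k,"t",np.round(Rk.T@d*100,r).tolist());Rk=Rk@R.from_rotvec(w).as_matrix()
E
python3 - <<'E'
from plan import *
R1=rot(16,35);h=np.array([.559,.200,.121]);g=h+.011*R1[:,2];pre=g-.13*R1[:,2]
print(g,pre);plan(pre,R1,20)
E
```

```text
[0.56506493 0.20173909 0.11198933] [0.49338851 0.18118621 0.21847909]
w/row [-0.003  0.03   0.009] mm/row 36.69856361348483
0 t [2.61, -2.58, 0.1]
1 t [2.58, -2.6, 0.18]
2 t [2.55, -2.62, 0.25]
3 t [2.52, -2.65, 0.32]
4 t [2.49, -2.67, 0.39]
5 t [2.45, -2.7, 0.45]
6 t [2.41, -2.72, 0.52]
7 t [2.37, -2.74, 0.58]
8 t [2.32, -2.76, 0.65]
9 t [2.28, -2.79, 0.71]
10 t [2.23, -2.81, 0.77]
11 t [2.18, -2.83, 0.83]
12 t [2.13, -2.85, 0.89]
13 t [2.08, -2.88, 0.94]
14 t [2.02, -2.9, 1.0]
15 t [1.96, -2.92, 1.05]
16 t [1.9, -2.94, 1.1]
17 t [1.84, -2.96, 1.15]
18 t [1.78, -2.98, 1.2]
19 t [1.72, -3.0, 1.24]
```

>>> {"api": "move_arm", "payload": {"series": [{"wx":-0.003,"wy":0.03,"wz":0.009,"tx":2.6,"ty":-2.6,"tz":-0.4,"gripper":-0.1},{"wx":-0.003,"wy":0.03,"wz":0.009,"tx":2.6,"ty":-2.6,"tz":-0.3,"gripper":-0.1},{"wx":-0.003,"wy":0.03,"wz":0.009,"tx":2.5,"ty":-2.6,"tz":-0.2,"gripper":-0.1},{"wx":-0.003,"wy":0.03,"wz":0.009,"tx":2.5,"ty":-2.6,"tz":-0.2,"gripper":-0.1},{"wx":-0.003,"wy":0.03,"wz":0.009,"tx":2.5,"ty":-2.7,"tz":-0.1,"gripper":-0.1},{"wx":-0.003,"wy":0.03,"wz":0.009,"tx":2.5,"ty":-2.7,"tz":0,"gripper":-0.1},{"wx":-0.003,"wy":0.03,"wz":0.009,"tx":2.4,"ty":-2.7,"tz":0,"gripper":-0.1},{"wx":-0.003,"wy":0.03,"wz":0.009,"tx":2.4,"ty":-2.7,"tz":0.1,"gripper":-0.1},{"wx":-0.003,"wy":0.03,"wz":0.009,"tx":2.3,"ty":-2.8,"tz":0.2,"gripper":-0.1},{"wx":-0.003,"wy":0.03,"wz":0.009,"tx":2.3,"ty":-2.8,"tz":0.3,"gripper":-0.1}]}}

```text
t: 2.15
ee_pos: [0.3703, -0.1675, 0.2754]
tool_rot: [[0.888, 0.363, 0.283], [0.352, -0.931, 0.093], [0.297, 0.017, -0.955]]
ft_force: [0.5, 0.7, -0.1]
gripper_width: 0.55
grip_force: 0.0
```

```bash
python3 - <<'E'
from plan import *
R1=rot(16,35);pre=[.4934,.1812,.2185]
plan(pre,R1,10)
E
```

```text
w/row [-0.003  0.031  0.009] mm/row 37.4185804833303
0 t [2.15, -2.81, 1.22]
1 t [2.09, -2.83, 1.27]
2 t [2.02, -2.85, 1.33]
3 t [1.95, -2.88, 1.38]
4 t [1.88, -2.9, 1.44]
5 t [1.81, -2.92, 1.48]
6 t [1.74, -2.94, 1.53]
7 t [1.66, -2.96, 1.58]
8 t [1.59, -2.98, 1.62]
9 t [1.51, -3.0, 1.66]
```

>>> {"api": "move_arm", "payload": {"series": [{"wx":-0.003,"wy":0.03,"wz":0.009,"tx":2.1,"ty":-2.8,"tz":1.2},{"wx":-0.003,"wy":0.03,"wz":0.009,"tx":2.1,"ty":-2.8,"tz":1.3},{"wx":-0.003,"wy":0.03,"wz":0.009,"tx":2.0,"ty":-2.8,"tz":1.3},{"wx":-0.003,"wy":0.03,"wz":0.009,"tx":1.9,"ty":-2.9,"tz":1.4},{"wx":-0.003,"wy":0.03,"wz":0.009,"tx":1.9,"ty":-2.9,"tz":1.4},{"wx":-0.003,"wy":0.03,"wz":0.009,"tx":1.8,"ty":-2.9,"tz":1.5},{"wx":-0.003,"wy":0.03,"wz":0.009,"tx":1.7,"ty":-2.9,"tz":1.5},{"wx":-0.003,"wy":0.03,"wz":0.009,"tx":1.6,"ty":-2.9,"tz":1.6},{"wx":-0.003,"wy":0.03,"wz":0.009,"tx":1.5,"ty":-2.9,"tz":1.6},{"gripper":-0.1}]}}

```text
invalid input
```

```bash
python3 - <<'E'
from plan import *
R1=rot(16,35);h=np.array([.559,.200,.121]);g=h+.011*R1[:,2]
plan(g-.05*R1[:,2],R1,6)
from h import *
out=[]
for n in("side","top"):
    c=avg(n,4)[...,::-1];u,v,w,hh=(130,130,120,120) if n=="side" else (150,110,100,100)
    out.append(cv2.resize((255*np.clip(c[v:v+hh,u:u+w]/180,0,1)**.45).astype(np.uint8),(400,400),interpolation=cv2.INTER_CUBIC))
cv2.imwrite("pics/pre.png",np.hstack(out))
E
```

```text
w/row [-0.004  0.051  0.015] mm/row 69.43156825660924
0 t [3.98, -4.63, 3.3]
1 t [3.74, -4.7, 3.48]
2 t [3.49, -4.77, 3.64]
3 t [3.22, -4.84, 3.79]
4 t [2.95, -4.91, 3.93]
5 t [2.67, -4.97, 4.05]
```

View pics/pre.png

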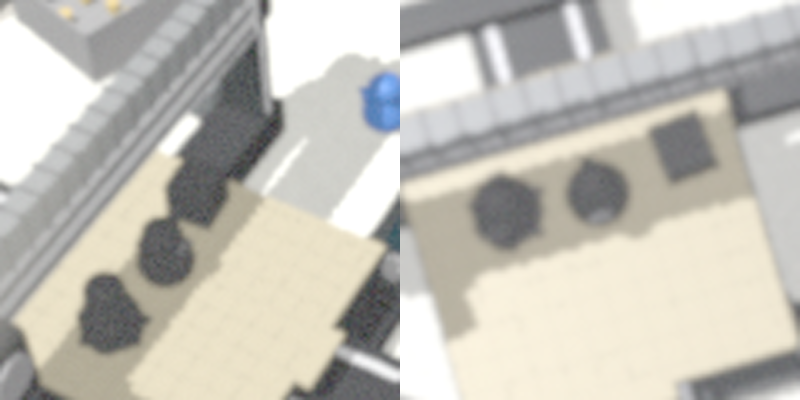

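The move was refused, probably because rows were missing keys. The bed view is clear and again shows the clean duck in the middle, at (600,190) in the crop. I'll resend the move with all keys.

>>> {"api": "move_arm", "payload": {"series": [{"wx":-0.003,"wy":0.03,"wz":0.009,"tx":2.1,"ty":-2.8,"tz":1.2,"gripper":-0.1},{"wx":-0.003,"wy":0.03,"wz":0.009,"tx":2.1,"ty":-2.8,"tz":1.3,"gripper":-0.1},{"wx":-0.003,"wy":0.03,"wz":0.009,"tx":2.0,"ty":-2.8,"tz":1.3,"gripper":-0.1},{"wx":-0.003,"wy":0.03,"wz":0.009,"tx":1.9,"ty":-2.9,"tz":1.4,"gripper":-0.1},{"wx":-0.003,"wy":0.03,"wz":0.009,"tx":1.9,"ty":-2.9,"tz":1.4,"gripper":-0.1},{"wx":-0.003,"wy":0.03,"wz":0.009,"tx":1.8,"ty":-2.9,"tz":1.5,"gripper":-0.1},{"wx":-0.003,"wy":0.03,"wz":0.009,"tx":1.7,"ty":-2.9,"tz":1.5,"gripper":-0.1},{"wx":-0.003,"wy":0.03,"wz":0.009,"tx":1.6,"ty":-2.9,"tz":1.6,"gripper":-0.1},{"wx":-0.003,"wy":0.03,"wz":0.009,"tx":1.5,"ty":-2.9,"tz":1.6,"gripper":-0.1},{"wx":0,"wy":0,"wz":0,"tx":0,"ty":0,"tz":0,"gripper":-0.1}]}}

```text
t: 3.8
ee_pos: [0.4786, 0.1434, 0.2207]
tool_rot: [[0.806, 0.288, 0.518], [0.245, -0.958, 0.15], [0.539, 0.006, -0.842]]
ft_force: [0.3, 0.9, 0.2]
gripper_width: 0.547
grip_force: 0.0
```

```bash
python3 - <<'E'
from plan import *
R1=rot(16,35);h=np.array([.559,.200,.121]);g=h+.011*R1[:,2]
plan(g-.05*R1[:,2],R1,4)
s=env.state();R0=s["tool_rot"];print(np.degrees(np.arctan2(R0[0,1],-R0[1,1])),np.degrees(np.arccos(-R0[2,2])))
E
```

```text
w/row [-0.     0.01   0.003] mm/row 25.749842556381004
0 t [0.58, -0.8, 2.38]
1 t [0.56, -0.8, 2.38]
2 t [0.53, -0.8, 2.39]
3 t [0.5, -0.8, 2.39]
16.7175026581144 32.63437039288722
```

>>> {"api": "move_arm", "payload": {"series": [{"wx":0,"wy":0.02,"wz":0.006,"tx":0.6,"ty":-1.6,"tz":1.0,"gripper":-0.1},{"wx":0,"wy":0.02,"wz":0.006,"tx":0.6,"ty":-1.6,"tz":2.0,"gripper":-0.1},{"wx":0,"wy":0,"wz":0,"tx":0.5,"ty":0,"tz":3.5,"gripper":-0.1},{"wx":0,"wy":0,"wz":0,"tx":0.5,"ty":0,"tz":3.0,"gripper":-0.1},{"wx":0,"wy":0,"wz":0,"tx":0,"ty":0,"tz":0,"gripper":-0.1},{"wx":0,"wy":0,"wz":0,"tx":0,"ty":0,"tz":0,"gripper":-0.1}]}}

```text
t: 4.55
ee_pos: [0.5393, 0.1914, 0.1561]
tool_rot: [[0.788, 0.273, 0.552], [0.224, -0.962, 0.157], [0.574, -0.0, -0.819]]
ft_force: [-0.1, -0.8, 0.8]
gripper_width: 0.548
grip_force: 0.0
```

```bash
python3 - <<'E'
from plan import *
R1=rot(16,35);h=np.array([.559,.200,.121]);g=h+.011*R1[:,2]
plan(g,R1,4)
from h import *
out=[]
for n in("side","top"):
    c=avg(n,4)[...,::-1];u,v,w,hh=(130,130,120,120) if n=="side" else (150,110,100,100)
    out.append(cv2.resize((255*np.clip(c[v:v+hh,u:u+w]/180,0,1)**.45).astype(np.uint8),(400,400),interpolation=cv2.INTER_CUBIC))
cv2.imwrite("pics/pre2.png",np.hstack(out))
E
```

```text
w/row [ 0. -0. -0.] mm/row 13.03974160871704
0 t [-0.07, -0.07, 1.3]
1 t [-0.07, -0.07, 1.3]
2 t [-0.07, -0.07, 1.3]
3 t [-0.07, -0.07, 1.3]
```

View pics/pre2.png

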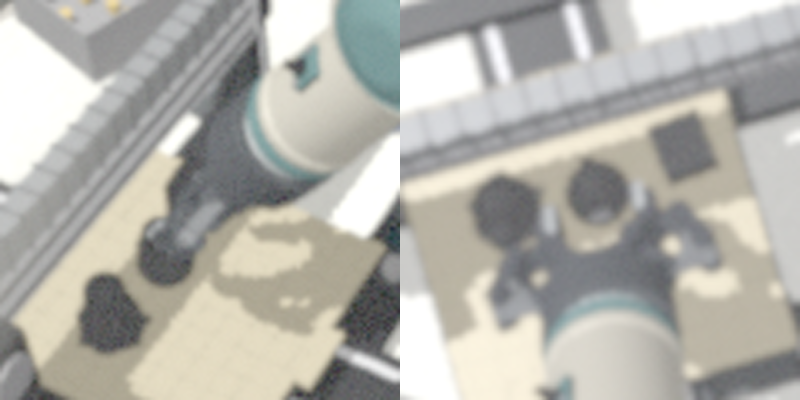

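The fingertips straddle the middle duck: tips at (548,215) and (640,192), duck at (597,190). I'll go in.

>>> {"api": "move_arm", "payload": {"series": [{"wx":0,"wy":0,"wz":0,"tx":-0.1,"ty":-0.1,"tz":1.3,"gripper":-0.1},{"wx":0,"wy":0,"wz":0,"tx":-0.1,"ty":-0.1,"tz":1.3,"gripper":-0.1},{"wx":0,"wy":0,"wz":0,"tx":-0.1,"ty":0,"tz":1.0,"gripper":-0.1},{"wx":0,"wy":0,"wz":0,"tx":0,"ty":0,"tz":0.8,"gripper":-0.1},{"wx":0,"wy":0,"wz":0,"tx":0,"ty":0,"tz":0.6,"gripper":-0.1},{"wx":0,"wy":0,"wz":0,"tx":0,"ty":0,"tz":0,"gripper":-0.1}]}}

```text
t: 5.7
ee_pos: [0.5639, 0.2015, 0.1127]
tool_rot: [[0.787, 0.274, 0.552], [0.224, -0.962, 0.158], [0.574, -0.0, -0.819]]
ft_force: [0.2, -0.3, -0.4]
gripper_width: 0.552
grip_force: 0.0
```

```bash
python3 - <<'E'
from h import *
print(env.state()["ee_pos"])
out=[]
for n in("side","top"):
    c=avg(n,4)[...,::-1];u,v,w,hh=(130,150,80,80) if n=="side" else (160,120,80,80)
    out.append(cv2.resize((255*np.clip(c[v:v+hh,u:u+w]/160,0,1)**.4).astype(np.uint8),(400,400),interpolation=cv2.INTER_CUBIC))
cv2.imwrite("pics/grasp.png",np.hstack(out))
E
```

```text
[0.5639404  0.20154704 0.1127392 ]
```

View pics/grasp.png

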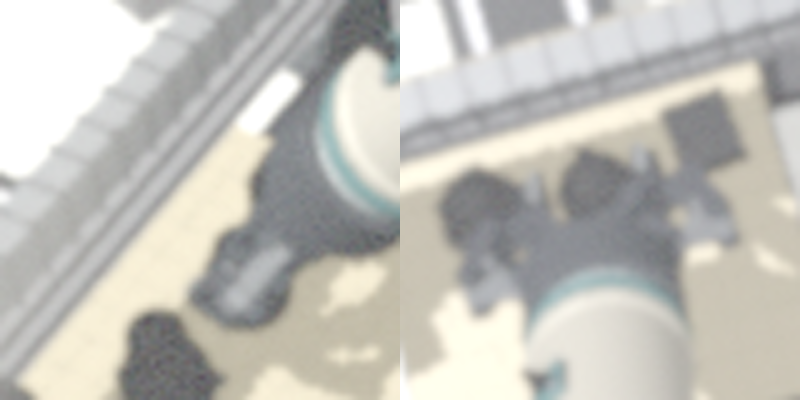

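The fingertips are at (533,187) and (640,158) and the duck is centred near (597,180), slightly right of the middle. I'll shift 2 mm and close.

>>> {"api": "move_arm", "payload": {"series": [{"wx":0,"wy":0,"wz":0,"tx":0,"ty":0.2,"tz":0,"gripper":0.0},{"wx":0,"wy":0,"wz":0,"tx":0,"ty":0,"tz":0,"gripper":0.15},{"wx":0,"wy":0,"wz":0,"tx":0,"ty":0,"tz":0,"gripper":0.3},{"wx":0,"wy":0,"wz":0,"tx":0,"ty":0,"tz":0,"gripper":0.6},{"wx":0,"wy":0,"wz":0,"tx":0,"ty":0,"tz":0,"gripper":1},{"wx":0,"wy":0,"wz":0,"tx":0,"ty":0,"tz":0,"gripper":1},{"wx":0,"wy":0,"wz":0,"tx":0,"ty":0,"tz":0,"gripper":1}]}}

```text
t: 6.98
ee_pos: [0.5647, 0.1997, 0.114]
tool_rot: [[0.786, 0.275, 0.554], [0.224, -0.962, 0.158], [0.576, -0.0, -0.818]]
ft_force: [-2.3, -0.1, 5.2]
gripper_width: 0.349
grip_force: 49.7
```

>>> {"api": "move_arm", "payload": {"series": [{"wx":0,"wy":0,"wz":0,"tx":0,"ty":0,"tz":-0.5,"gripper":1},{"wx":0,"wy":0,"wz":0,"tx":0,"ty":0,"tz":-1.0,"gripper":1},{"wx":0,"wy":0,"wz":0,"tx":0,"ty":0,"tz":-1.5,"gripper":1},{"wx":0,"wy":0,"wz":0,"tx":0,"ty":0,"tz":-2.0,"gripper":1},{"wx":0,"wy":0,"wz":0,"tx":0,"ty":0,"tz":-2.5,"gripper":1},{"wx":0,"wy":0,"wz":0,"tx":0,"ty":0,"tz":-3,"gripper":1},{"wx":0,"wy":0,"wz":0,"tx":0,"ty":0,"tz":-3,"gripper":1},{"wx":0,"wy":0,"wz":0,"tx":0,"ty":0,"tz":-2,"gripper":1},{"wx":0,"wy":0,"wz":0,"tx":0,"ty":0,"tz":0,"gripper":1}]}}

```text
t: 8.1
ee_pos: [0.4784, 0.1749, 0.2423]
tool_rot: [[0.785, 0.274, 0.556], [0.224, -0.962, 0.158], [0.578, 0.001, -0.816]]
ft_force: [0.6, -0.8, -0.3]
gripper_width: 0.333
grip_force: 60.8
```

```bash
python3 - <<'E'
from plan import *
from h import *
s=env.state();R0=s["tool_rot"];print(s["ee_pos"],s["gripper_width"],np.degrees(np.arctan2(R0[0,1],-R0[1,1])),np.degrees(np.arccos(-R0[2,2])))
out=[]
tc=s["ee_pos"]
for n in("side","top"):
    c=avg(n,4)[...,::-1];q=proj(n,tc)[0];u,v=(q-40).astype(int);print(n,u,v)
    out.append(cv2.resize((255*np.clip(c[v:v+80,u:u+80]/160,0,1)**.4).astype(np.uint8),(400,400),interpolation=cv2.INTER_CUBIC))
cv2.imwrite("pics/held.png",np.hstack(out))
E
```

```text
[0.4784344  0.17490341 0.24233529] 0.33325994118779756 15.923226624627354 35.30069425737291
side 165 139
top 161 143
```

View pics/held.png

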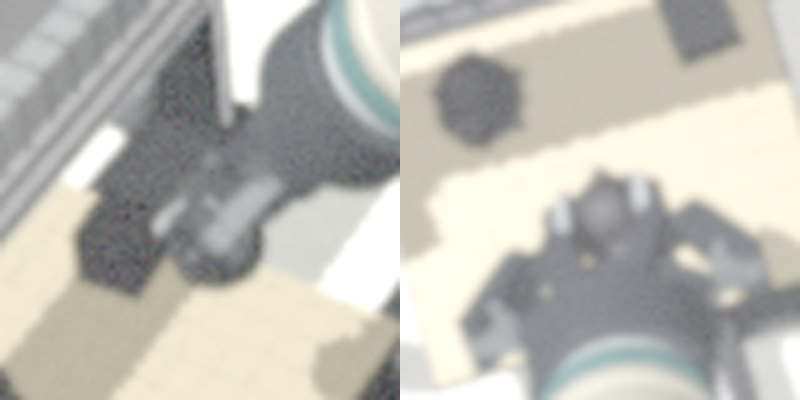

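The duck is held. The remaining duck and cube look unmoved. I'll check its tilt by comparing the expected body position in the image, and plan the carry.

```bash
python3 - <<'E'
from plan import *
from h import *
s=env.state();p=s["ee_pos"];z=s["tool_rot"][:,2];x=s["tool_rot"][:,0]
h0=np.array([.559,.200,.121]) # head at grasp; rel to grasp tcp
a=np.radians(16);f=np.array([np.cos(a),np.sin(a),0])
for name,head in(("grasp",p-.011*z),("meas",p+h0-[.5647,.1997,.114])):
  for tilt in(-20,0,20): # + : bottom swings to +f
    t=np.radians(tilt);d=np.array([0,0,-1])*np.cos(t)+f*np.sin(t);b=head+.028*d
    tail=b+.022*(f*np.cos(t)+np.array([0,0,1])*np.sin(t))
    print(name,tilt,[(np.round((proj(n,q)[0]-o)*5+[k,0])).astype(int).tolist() for n,o,k in(("side",(165,139),0),("top",(161,143),400)) for q in(head,b,tail)])
# carry plan
R1=rot(11.3,35);print("C")
tcp=np.array([.522-.012,-.2475,.20]);print(tcp)
plan([.40,-.03,.26],rot(13.6,35),7);plan(tcp,R1,8,[.40,-.03,.26],rot(13.6,35))
E
```

```text
grasp -20 [[212, 198], [235, 246], [195, 239], [604, 213], [616, 238], [606, 197]]
grasp 0 [[212, 198], [216, 240], [173, 222], [604, 213], [611, 219], [598, 173]]
grasp 20 [[212, 198], [197, 230], [155, 201], [604, 213], [605, 198], [591, 153]]
meas -20 [[208, 203], [231, 251], [192, 245], [600, 213], [613, 238], [603, 196]]
meas 0 [[208, 203], [212, 245], [169, 227], [600, 213], [607, 218], [595, 173]]
meas 20 [[208, 203], [193, 235], [152, 206], [600, 213], [601, 198], [587, 153]]
C
[ 0.51   -0.2475  0.2   ]
w/row [-0.003  0.     0.005] mm/row 31.528026525167633
0 t [-1.37, 2.51, -1.33]
1 t [-1.36, 2.52, -1.32]
2 t [-1.35, 2.53, -1.31]
3 t [-1.34, 2.54, -1.3]
4 t [-1.33, 2.55, -1.29]
5 t [-1.31, 2.56, -1.28]
6 t [-1.3, 2.57, -1.27]
w/row [-0.003 -0.     0.004] mm/row 31.376307243683094
0 t [0.14, 2.97, 1.01]
1 t [0.15, 2.96, 1.02]
2 t [0.17, 2.96, 1.03]
3 t [0.18, 2.96, 1.04]
4 t [0.19, 2.95, 1.05]
5 t [0.2, 2.95, 1.06]
6 t [0.21, 2.94, 1.07]
7 t [0.23, 2.94, 1.07]
```

The tail appears at (600,172) and the body at (215,245). Both match an upright duck, so I'll carry it straight to a point in front of and above the nest.

```bash
python3 - <<'E'
from plan import *
R1=rot(11.3,35);F=np.array([.516,-.2485,.038]);B=F-.13*R1[:,2];print(B)
plan(B,R1,14)
E
```

```text
[ 0.44288053 -0.26311071  0.14448977]
w/row [-0.003  0.     0.005] mm/row 32.12800499830021
0 t [-1.29, 2.94, -0.08]
1 t [-1.28, 2.95, -0.07]
2 t [-1.27, 2.95, -0.06]
3 t [-1.25, 2.96, -0.05]
4 t [-1.24, 2.96, -0.04]
5 t [-1.22, 2.97, -0.03]
6 t [-1.21, 2.98, -0.02]
7 t [-1.2, 2.98, -0.01]
8 t [-1.18, 2.99, -0.0]
9 t [-1.17, 2.99, 0.01]
10 t [-1.15, 3.0, 0.02]
11 t [-1.14, 3.0, 0.03]
12 t [-1.12, 3.01, 0.04]
13 t [-1.11, 3.01, 0.05]
```

>>> {"api": "move_arm", "payload": {"series": [{"wx":-0.003,"wy":0,"wz":0.005,"tx":-0.6,"ty":1.5,"tz":0,"gripper":1},{"wx":-0.003,"wy":0,"wz":0.005,"tx":-1.2,"ty":3,"tz":0,"gripper":1},{"wx":-0.003,"wy":0,"wz":0.005,"tx":-1.2,"ty":3,"tz":0,"gripper":1},{"wx":-0.003,"wy":0,"wz":0.005,"tx":-1.2,"ty":3,"tz":0,"gripper":1},{"wx":-0.003,"wy":0,"wz":0.005,"tx":-1.2,"ty":3,"tz":0,"gripper":1},{"wx":-0.003,"wy":0,"wz":0.005,"tx":-1.2,"ty":3,"tz":0,"gripper":1},{"wx":-0.003,"wy":0,"wz":0.005,"tx":-1.2,"ty":3,"tz":0,"gripper":1},{"wx":-0.003,"wy":0,"wz":0.005,"tx":-1.2,"ty":3,"tz":0,"gripper":1},{"wx":-0.003,"wy":0,"wz":0.005,"tx":-1.2,"ty":3,"tz":0,"gripper":1},{"wx":-0.003,"wy":0,"wz":0.005,"tx":-1.2,"ty":3,"tz":0,"gripper":1}]}}

```text
t: 9.75
ee_pos: [0.4589, -0.1255, 0.1735]
tool_rot: [[0.8, 0.217, 0.56], [0.176, -0.976, 0.128], [0.574, -0.004, -0.819]]
ft_force: [0.2, -0.0, -1.3]
gripper_width: 0.329
grip_force: 60.9
```

>>> {"api": "move_arm", "payload": {"series": [{"wx":-0.003,"wy":0,"wz":0.005,"tx":-1.2,"ty":3,"tz":0,"gripper":1},{"wx":-0.003,"wy":0,"wz":0.005,"tx":-1.2,"ty":3,"tz":0,"gripper":1},{"wx":-0.003,"wy":0,"wz":0.005,"tx":-1.2,"ty":3,"tz":0,"gripper":1},{"wx":-0.003,"wy":0,"wz":0.005,"tx":-1.2,"ty":3,"tz":0,"gripper":1},{"wx":0,"wy":0,"wz":0,"tx":-0.6,"ty":1.5,"tz":0,"gripper":1},{"wx":0,"wy":0,"wz":0,"tx":0,"ty":0,"tz":0,"gripper":1},{"wx":0,"wy":0,"wz":0,"tx":0,"ty":0,"tz":0,"gripper":1}]}}

```text
t: 10.62
ee_pos: [0.4437, -0.2636, 0.1422]
tool_rot: [[0.803, 0.197, 0.562], [0.157, -0.98, 0.119], [0.574, -0.007, -0.819]]
ft_force: [0.0, -1.1, 0.4]
gripper_width: 0.336
grip_force: 60.9
```

```bash
python3 - <<'E'
from plan import *
R1=rot(11.3,35);F=np.array([.516,-.2485,.038])
plan(F-.015*R1[:,2],R1,6)
s=env.state();R0=s["tool_rot"];print(s["ee_pos"],s["gripper_width"],np.degrees(np.arctan2(R0[0,1],-R0[1,1])),np.degrees(np.arccos(-R0[2,2])))
E
```

```text
w/row [-0.001 -0.    -0.001] mm/row 18.781563186106812
0 t [0.01, 0.0, 1.88]
1 t [0.01, -0.0, 1.88]
2 t [0.01, -0.0, 1.88]
3 t [0.01, -0.0, 1.88]
4 t [0.01, -0.01, 1.88]
5 t [0.01, -0.01, 1.88]
[ 0.44372191 -0.26357759  0.14217773] 0.33592317921504156 11.339841800165862 35.05826155067022
```

>>> {"api": "move_arm", "payload": {"series": [{"wx":0,"wy":0,"wz":0,"tx":0,"ty":0,"tz":1.5,"gripper":1},{"wx":0,"wy":0,"wz":0,"tx":0,"ty":0,"tz":2.3,"gripper":1},{"wx":0,"wy":0,"wz":0,"tx":0,"ty":0,"tz":2.3,"gripper":1},{"wx":0,"wy":0,"wz":0,"tx":0,"ty":0,"tz":2.2,"gripper":1},{"wx":0,"wy":0,"wz":0,"tx":0,"ty":0,"tz":1.5,"gripper":1},{"wx":0,"wy":0,"wz":0,"tx":0,"ty":0,"tz":1.0,"gripper":1},{"wx":0,"wy":0,"wz":0,"tx":0,"ty":0,"tz":0,"gripper":1},{"wx":0,"wy":0,"wz":0,"tx":0,"ty":0,"tz":0,"gripper":1}]}}

```text
t: 11.62
ee_pos: [0.5046, -0.2522, 0.0541]
tool_rot: [[0.803, 0.196, 0.562], [0.157, -0.981, 0.117], [0.574, -0.006, -0.818]]
ft_force: [0.2, -0.2, -0.2]
gripper_width: 0.331
grip_force: 60.9
```

```bash
python3 - <<'E'
from h import *
print(env.state()["ee_pos"],env.state()["ft_force"])
out=[]
for n,(u,v) in(("side",(265,72)),("top",(335,120))):
    c=avg(n,4)[v:v+90,u:u+110,::-1];c=255*np.clip(c/200,0,1)**.5
    out.append(cv2.resize(c.astype(np.uint8),None,fx=7.27/2,fy=7.27/2,interpolation=cv2.INTER_CUBIC))
cv2.imwrite("pics/place.png",np.hstack(out))
E
```

```text
[ 0.50460042 -0.25223152  0.05411904] [ 0.20534553 -0.22967748 -0.233743  ]
```

View pics/place.png

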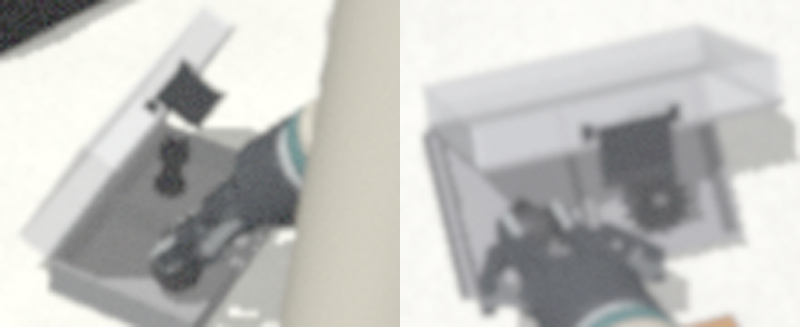

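The duck hangs over the empty half at (530,215), slightly towards the divider. I'll shift 5 mm to the left and lower it.

>>> {"api": "move_arm", "payload": {"series": [{"wx":0,"wy":0,"wz":0,"tx":0,"ty":-0.5,"tz":0.5,"gripper":1},{"wx":0,"wy":0,"wz":0,"tx":0,"ty":0,"tz":0.5,"gripper":1},{"wx":0,"wy":0,"wz":0,"tx":0,"ty":0,"tz":0.3,"gripper":1},{"wx":0,"wy":0,"wz":0,"tx":0,"ty":0,"tz":0.2,"gripper":1},{"wx":0,"wy":0,"wz":0,"tx":-0.11,"ty":0,"tz":0.16,"gripper":1},{"wx":0,"wy":0,"wz":0,"tx":0,"ty":0,"tz":0,"gripper":1},{"wx":0,"wy":0,"wz":0,"tx":0,"ty":0,"tz":0,"gripper":1}]}}

```text
t: 12.9
ee_pos: [0.5121, -0.2457, 0.0399]
tool_rot: [[0.803, 0.195, 0.563], [0.156, -0.981, 0.117], [0.575, -0.006, -0.818]]
ft_force: [0.0, 0.6, 1.2]
gripper_width: 0.328
grip_force: 61.2
```

>>> {"api": "move_arm", "payload": {"series": [{"wx":0,"wy":0,"wz":0,"tx":-0.06,"ty":0,"tz":0.08,"gripper":1},{"wx":0,"wy":0,"wz":0,"tx":-0.06,"ty":0,"tz":0.08,"gripper":1},{"wx":0,"wy":0,"wz":0,"tx":0,"ty":0,"tz":0,"gripper":1},{"wx":0,"wy":0,"wz":0,"tx":0,"ty":0,"tz":0,"gripper":1}]}}

```text
t: 13.4
ee_pos: [0.5125, -0.2457, 0.0397]
tool_rot: [[0.801, 0.196, 0.565], [0.157, -0.981, 0.117], [0.577, -0.005, -0.817]]
ft_force: [-7.8, 0.9, 17.0]
gripper_width: 0.333
grip_force: 63.8
```

The duck is touching the floor. I'll ease off and release.

>>> {"api": "move_arm", "payload": {"series": [{"wx":0,"wy":0,"wz":0,"tx":0.1,"ty":0,"tz":-0.14,"gripper":1},{"wx":0,"wy":0,"wz":0,"tx":0,"ty":0,"tz":0,"gripper":1},{"wx":0,"wy":0,"wz":0,"tx":0,"ty":0,"tz":0,"gripper":0.3},{"wx":0,"wy":0,"wz":0,"tx":0,"ty":0,"tz":0,"gripper":0.15},{"wx":0,"wy":0,"wz":0,"tx":0,"ty":0,"tz":0,"gripper":0.0},{"wx":0,"wy":0,"wz":0,"tx":0,"ty":0,"tz":0,"gripper":-0.1},{"wx":0,"wy":0,"wz":0,"tx":0,"ty":0,"tz":0,"gripper":-0.1},{"wx":0,"wy":0,"wz":0,"tx":0,"ty":0,"tz":0,"gripper":-0.1}]}}

```text
t: 14.4
ee_pos: [0.5119, -0.2456, 0.0393]
tool_rot: [[0.804, 0.196, 0.562], [0.157, -0.981, 0.117], [0.574, -0.006, -0.819]]
ft_force: [0.2, 0.1, -0.1]
gripper_width: 0.551
grip_force: 0.0
```

>>> {"api": "move_arm", "payload": {"series": [{"wx":0,"wy":0,"wz":0,"tx":0,"ty":0,"tz":-0.5,"gripper":-0.1},{"wx":0,"wy":0,"wz":0,"tx":0,"ty":0,"tz":-1,"gripper":-0.1},{"wx":0,"wy":0,"wz":0,"tx":0,"ty":0,"tz":-2,"gripper":-0.1},{"wx":0,"wy":0,"wz":0,"tx":0,"ty":0,"tz":-3,"gripper":-0.1},{"wx":0,"wy":0,"wz":0,"tx":0,"ty":0,"tz":-4,"gripper":-0.1},{"wx":0,"wy":0,"wz":0,"tx":0,"ty":0,"tz":-5,"gripper":-0.1},{"wx":0,"wy":0,"wz":0,"tx":0,"ty":0,"tz":-5,"gripper":0.5},{"wx":0,"wy":0,"wz":0,"tx":0,"ty":0,"tz":-5,"gripper":1}]}}

```text
t: 15.4
ee_pos: [0.3669, -0.2753, 0.2498]
tool_rot: [[0.804, 0.195, 0.562], [0.157, -0.981, 0.116], [0.573, -0.005, -0.819]]
ft_force: [0.2, -0.9, 0.0]
gripper_width: 0.133
grip_force: 0.0
```

```bash
python3 - <<'E'
from h import *
print(env.state()["ee_pos"],env.state()["ft_force"])
out=[]
for n,(u,v) in(("side",(265,72)),("top",(335,120))):
    a=avg(n,4);np.save(n+"2.npy",a);c=a[v:v+90,u:u+110,::-1];c=255*np.clip(c/200,0,1)**.5
    out.append(cv2.resize(c.astype(np.uint8),None,fx=7.27/2,fy=7.27/2,interpolation=cv2.INTER_CUBIC))
cv2.imwrite("pics/placed.png",np.hstack(out))
E
```

```text
[ 0.36691549 -0.27527824  0.24983413] [ 0.15889729 -0.93958845  0.00731756]
```

View pics/placed.png

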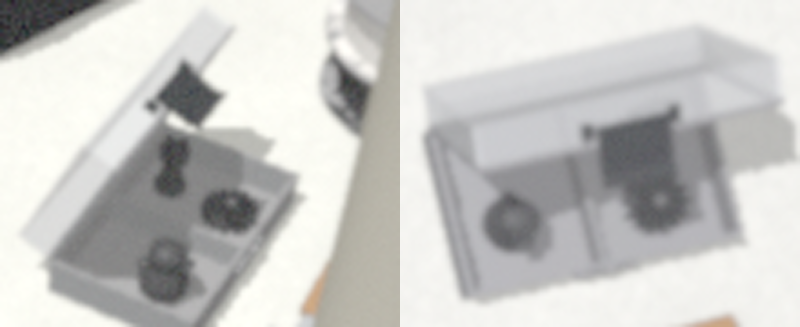

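The duck now stands upright at (512,222) in the top crop, in the empty half, and the rook and gear are unmoved. Next comes the lid, at about 1.2 rad. I'll go over and behind it with the fingers shut and the tool pointing down.

```bash
cat > lid.py <<'E'
from plan import *
C=np.array([.532,-.298]);az=11.3;a=np.radians(az);X=np.array([np.cos(a),np.sin(a)]);RD=rot(az,0)
def W(cx,cz): return np.array([*(C+X*(cx+.011)),cz+.008])   # TCP for tip's front corner at case (cx,cz)
def face(L,s): return .065-s*np.cos(L)+.034*np.sin(L), .0345+s*np.sin(L)+.034*np.cos(L)
def cs():
    s=env.state();p=s["ee_pos"];d=p[:2]-C
    return d@X-.011,d@[-X[1],X[0]],p[2]-.008,s["ft_force"]
E
python3 - <<'E'
from lid import *
plan(W(.088,.25),RD,9);plan(W(.085,.157),RD,3,W(.088,.25),RD)
L0=1.2
prev=W(.085,.157)
for L in np.arange(1.25,-.01,-.125):
    f=face(L,.118);p=W(*f);print(round(L,3),np.round(f,4),np.round(RD.T@(p-prev)*100,2));prev=p
E
```

```text
w/row [-0.001 -0.068 -0.   ] mm/row 28.976562751760177
0 t [2.39, 0.61, 1.52]
1 t [2.49, 0.61, 1.35]
2 t [2.57, 0.61, 1.18]
3 t [2.65, 0.61, 1.01]
4 t [2.71, 0.61, 0.82]
5 t [2.76, 0.61, 0.64]
6 t [2.8, 0.61, 0.45]
7 t [2.82, 0.61, 0.26]
8 t [2.83, 0.61, 0.07]
w/row [0. 0. 0.] mm/row 31.016124838541646
0 t [-0.1, -0.0, 3.1]
1 t [-0.1, -0.0, 3.1]
2 t [-0.1, -0.0, 3.1]
1.25 [0.0601 0.1572] [-2.49 -0.   -0.02]
1.125 [0.0448 0.1556] [-1.53  0.    0.16]
1.0 [0.0299 0.1522] [-1.49 -0.    0.35]
0.875 [0.0155 0.1469] [-1.44  0.    0.53]
0.75 [0.0018 0.1398] [-1.36 -0.    0.71]
0.625 [-0.0108  0.1311] [-1.26 -0.    0.87]
0.5 [-0.0223  0.1209] [-1.15 -0.    1.02]
0.375 [-0.0323  0.1094] [-1.01  0.    1.16]
0.25 [-0.0409  0.0966] [-0.86 -0.    1.27]
0.125 [-0.0478  0.0829] [-0.69  0.    1.37]
0.0 [-0.053   0.0685] [-0.52 -0.    1.44]
```

>>> {"api": "move_arm", "payload": {"series": [{"wx":0,"wy":-0.068,"wz":0,"tx":2.4,"ty":0.6,"tz":1.2,"gripper":1},{"wx":0,"wy":-0.068,"wz":0,"tx":2.5,"ty":0.6,"tz":1.2,"gripper":1},{"wx":0,"wy":-0.068,"wz":0,"tx":2.6,"ty":0.6,"tz":1.2,"gripper":1},{"wx":0,"wy":-0.068,"wz":0,"tx":2.6,"ty":0.6,"tz":1.0,"gripper":1},{"wx":0,"wy":-0.068,"wz":0,"tx":2.7,"ty":0.6,"tz":0.8,"gripper":1},{"wx":0,"wy":-0.068,"wz":0,"tx":2.8,"ty":0.6,"tz":0.6,"gripper":1},{"wx":0,"wy":-0.068,"wz":0,"tx":2.8,"ty":0.6,"tz":0.4,"gripper":1},{"wx":0,"wy":-0.068,"wz":0,"tx":2.8,"ty":0.6,"tz":0.2,"gripper":1},{"wx":0,"wy":-0.068,"wz":0,"tx":2.8,"ty":0.6,"tz":0.1,"gripper":1},{"wx":0,"wy":0,"wz":0,"tx":0,"ty":0,"tz":0,"gripper":1}]}}

```text
t: 17.05
ee_pos: [0.6289, -0.2777, 0.2608]
tool_rot: [[0.98, 0.199, -0.004], [0.199, -0.98, 0.009], [-0.003, -0.009, -1.0]]
ft_force: [-0.9, -0.2, -0.4]
gripper_width: -0.0
grip_force: 0.0
```

```bash
python3 - <<'E'
from lid import *
print(cs());plan(W(.085,.157),RD,4)
E
```

```text
(np.float64(0.08800008979327634), np.float64(0.0009440815508337372), np.float64(0.25284078301069934), array([-0.93529392, -0.17043995, -0.3627085 ]))
w/row [-0.002  0.001  0.001] mm/row 23.973093663582386
0 t [-0.07, 0.05, 2.4]
1 t [-0.07, 0.04, 2.4]
2 t [-0.07, 0.03, 2.4]
3 t [-0.07, 0.03, 2.4]
```

Lower behind the lid, then start pushing forward.

>>> {"api": "move_arm", "payload": {"series": [{"wx":0,"wy":0,"wz":0,"tx":0,"ty":0,"tz":2.4,"gripper":1},{"wx":0,"wy":0,"wz":0,"tx":0,"ty":0,"tz":2.4,"gripper":1},{"wx":0,"wy":0,"wz":0,"tx":-0.1,"ty":0,"tz":2.4,"gripper":1},{"wx":0,"wy":0,"wz":0,"tx":-0.2,"ty":0,"tz":2.4,"gripper":1},{"wx":0,"wy":0,"wz":0,"tx":0,"ty":0,"tz":0,"gripper":1},{"wx":0,"wy":0,"wz":0,"tx":0,"ty":0,"tz":0,"gripper":1}]}}

```text
t: 17.8
ee_pos: [0.6228, -0.2794, 0.169]
tool_rot: [[0.981, 0.195, -0.001], [0.195, -0.981, 0.006], [0.0, -0.006, -1.0]]
ft_force: [1.5, 1.1, -0.4]
gripper_width: -0.002
grip_force: 0.0
```

>>> {"api": "move_arm", "payload": {"series": [{"wx":0,"wy":0,"wz":0,"tx":-1,"ty":0,"tz":0,"gripper":1},{"wx":0,"wy":0,"wz":0,"tx":-1.3,"ty":0,"tz":0,"gripper":1},{"wx":0,"wy":0,"wz":0,"tx":-0.8,"ty":0,"tz":0.1,"gripper":1},{"wx":0,"wy":0,"wz":0,"tx":-0.8,"ty":0,"tz":0.1,"gripper":1},{"wx":0,"wy":0,"wz":0,"tx":-0.7,"ty":0,"tz":0.2,"gripper":1},{"wx":0,"wy":0,"wz":0,"tx":-0.7,"ty":0,"tz":0.2,"gripper":1},{"wx":0,"wy":0,"wz":0,"tx":0,"ty":0,"tz":0,"gripper":1}]}}

```text
t: 18.68
ee_pos: [0.5699, -0.2897, 0.1621]
tool_rot: [[0.981, 0.195, -0.003], [0.195, -0.981, 0.007], [-0.001, -0.007, -1.0]]
ft_force: [-0.1, -0.5, -0.4]
gripper_width: -0.002
grip_force: 0.0
```

```bash
python3 - <<'E'
from lid import *
print(cs())
E
```

```text
(np.float64(0.027813886001298974), np.float64(0.0006919101908181446), np.float64(0.15414015037225234), array([-0.09772615, -0.49953368, -0.40847923]))
```

```bash
python3 - <<'E'
from lid import *
from h import *
def dark(a,roi):
    u,v,w,h=roi;m=(a.mean(2)[v:v+h,u:u+w]<60).astype(np.uint8)
    n,l,st,c=cv2.connectedComponentsWithStats(m)
    return [(st[i,[0,1,2,3,4]]+[u,v,0,0,0]).tolist() for i in range(1,n) if st[i,4]>25]
for n,roi in(("side",(290,80,70,70)),("top",(380,140,60,60))):
    print(n,dark(np.load(n+"2.npy"),roi));a=avg(n,4);np.save(n+"3.npy",a);print(dark(a,roi))
L=1.05
for L in(1.2,1.05,.9,.75):
  for s,off in((.13,.034),(.13,0)):
    x=.065-s*np.cos(L)+off*np.sin(L);z=.0345+s*np.sin(L)+off*np.cos(L)
    print(L,off,proj("side",[*(C+X*x),z])[0].round(),proj("top",[*(C+X*x),z])[0].round())
E
```

```text
side [[306, 89, 20, 18, 165], [290, 107, 47, 43, 1282]]
[[297, 80, 18, 17, 149], [290, 95, 35, 55, 992]]
top [[386, 149, 30, 35, 630], [416, 155, 7, 14, 62], [380, 163, 6, 13, 45]]
[[385, 140, 23, 14, 166], [416, 149, 11, 7, 38], [419, 163, 8, 16, 66]]
1.2 0.034 [305.  91.] [396. 144.]
1.2 0 [314.  98.] [398. 158.]
1.05 0.034 [310.  94.] [398. 152.]
1.05 0 [319. 103.] [398. 165.]
0.9 0.034 [316.  99.] [399. 160.]
0.9 0 [323. 108.] [398. 172.]
0.75 0.034 [321. 104.] [399. 168.]
0.75 0 [327. 113.] [398. 178.]
```

```bash
python3 - <<'E'
from lid import *
from h import *
a,b=np.load("top2.npy").mean(2),np.load("top3.npy").mean(2)
for u in(350,356,362,368):
    print(u,a[138:182:2,u-1:u+2].mean(1).round().astype(int).tolist());print("   ",b[138:182:2,u-1:u+2].mean(1).round().astype(int).tolist())
E
```

```text
350 [183, 175, 148, 144, 143, 137, 129, 112, 91, 89, 90, 85, 90, 100, 103, 97, 92, 86, 80, 82, 86, 87]
    [190, 188, 171, 154, 153, 152, 144, 134, 119, 112, 102, 96, 93, 90, 94, 95, 94, 89, 84, 85, 89, 91]
356 [180, 156, 144, 144, 138, 135, 126, 108, 117, 128, 128, 126, 124, 117, 97, 98, 106, 107, 108, 106, 102, 96]
    [189, 179, 157, 153, 152, 146, 137, 123, 117, 120, 120, 121, 121, 118, 113, 110, 108, 105, 105, 105, 105, 100]
362 [168, 145, 144, 141, 136, 132, 113, 111, 126, 129, 129, 129, 128, 118, 87, 66, 66, 70, 60, 38, 36, 38]
    [187, 163, 153, 152, 149, 142, 127, 118, 119, 120, 120, 120, 122, 128, 126, 125, 125, 124, 108, 61, 30, 34]
368 [149, 144, 142, 136, 134, 120, 107, 122, 128, 129, 129, 128, 124, 97, 69, 66, 65, 64, 50, 34, 42, 45]
    [173, 155, 153, 149, 144, 133, 119, 117, 119, 120, 120, 120, 125, 127, 125, 125, 125, 117, 82, 34, 28, 28]
```

The lid's rim edge at column 368 moved from about row 164 to row 174. So the lid follows the finger and is now at about 1.0 rad. Continuing along the arc.

>>> {"api": "move_arm", "payload": {"series": [{"wx":0,"wy":0,"wz":0,"tx":-0.7,"ty":0,"tz":0.4,"gripper":1},{"wx":0,"wy":0,"wz":0,"tx":-0.7,"ty":0,"tz":0.4,"gripper":1},{"wx":0,"wy":0,"wz":0,"tx":-0.7,"ty":0,"tz":0.4,"gripper":1},{"wx":0,"wy":0,"wz":0,"tx":-0.7,"ty":0,"tz":0.4,"gripper":1},{"wx":0,"wy":0,"wz":0,"tx":-0.6,"ty":0,"tz":0.4,"gripper":1},{"wx":0,"wy":0,"wz":0,"tx":-0.6,"ty":0,"tz":0.4,"gripper":1},{"wx":0,"wy":0,"wz":0,"tx":-0.6,"ty":0,"tz":0.5,"gripper":1},{"wx":0,"wy":0,"wz":0,"tx":-0.5,"ty":0,"tz":0.5,"gripper":1},{"wx":0,"wy":0,"wz":0,"tx":0,"ty":0,"tz":0,"gripper":1}]}}

```text
t: 20.2
ee_pos: [0.5198, -0.2993, 0.1279]
tool_rot: [[0.981, 0.195, -0.003], [0.195, -0.981, 0.007], [-0.001, -0.007, -1.0]]
ft_force: [-0.6, -0.7, 0.2]
gripper_width: -0.003
grip_force: 0.0
```

```bash
python3 - <<'E'
from lid import *
c=cs();print(c)
prev=W(c[0],c[2])
for L in (.45,.35,.25,.15,.09): 
    f=face(L,.118);p=W(*f);print(L,np.round(f,4),np.round(RD.T@(p-prev)*100,2));prev=p
E
```

```text
(np.float64(-0.02316075166828499), np.float64(0.0011535137471973813), np.float64(0.11985195331502652), array([-0.60655841, -0.67332012,  0.15582354]))
0.45 [-0.0265  0.1164] [-0.33  0.    0.34]
0.35 [-0.0342  0.1069] [-0.77 -0.    0.95]
0.25 [-0.0409  0.0966] [-0.67 -0.    1.03]
0.15 [-0.0466  0.0858] [-0.57  0.    1.09]
0.09 [-0.0495  0.079 ] [-0.29  0.    0.68]
```

>>> {"api": "move_arm", "payload": {"series": [{"wx":0,"wy":0,"wz":0,"tx":-0.3,"ty":0,"tz":0.35,"gripper":1},{"wx":0,"wy":0,"wz":0,"tx":-0.4,"ty":0,"tz":0.5,"gripper":1},{"wx":0,"wy":0,"wz":0,"tx":-0.4,"ty":0,"tz":0.5,"gripper":1},{"wx":0,"wy":0,"wz":0,"tx":-0.35,"ty":0,"tz":0.5,"gripper":1},{"wx":0,"wy":0,"wz":0,"tx":-0.35,"ty":0,"tz":0.5,"gripper":1},{"wx":0,"wy":0,"wz":0,"tx":-0.3,"ty":0,"tz":0.55,"gripper":1},{"wx":0,"wy":0,"wz":0,"tx":-0.3,"ty":0,"tz":0.55,"gripper":1},{"wx":0,"wy":0,"wz":0,"tx":-0.3,"ty":0,"tz":0.6,"gripper":1},{"wx":0,"wy":0,"wz":0,"tx":0,"ty":0,"tz":0,"gripper":1}]}}

```text
t: 21.32
ee_pos: [0.4935, -0.3042, 0.0873]
tool_rot: [[0.981, 0.195, -0.003], [0.195, -0.981, 0.007], [-0.001, -0.007, -1.0]]
ft_force: [0.1, 0.4, -0.4]
gripper_width: -0.003
grip_force: 0.0
```

>>> {"api": "move_arm", "payload": {"series": [{"wx":0,"wy":0,"wz":0,"tx":-0.1,"ty":0,"tz":0.2,"gripper":1},{"wx":0,"wy":0,"wz":0,"tx":0,"ty":0,"tz":0.2,"gripper":1},{"wx":0,"wy":0,"wz":0,"tx":0,"ty":0,"tz":0,"gripper":1}]}}

```text
t: 21.7
ee_pos: [0.4931, -0.3049, 0.0845]
tool_rot: [[0.981, 0.196, -0.001], [0.196, -0.981, 0.005], [-0.0, -0.006, -1.0]]
ft_force: [-1.5, -0.2, 3.5]
gripper_width: 0.002
grip_force: 1.7
```

The clasp is on the bead, with 3.5 N at tip height 0.0765 m. Pressing.

>>> {"api": "move_arm", "payload": {"series": [{"wx":0,"wy":0,"wz":0,"tx":0,"ty":0,"tz":0.2,"gripper":1},{"wx":0,"wy":0,"wz":0,"tx":0,"ty":0,"tz":0,"gripper":1},{"wx":0,"wy":0,"wz":0,"tx":0,"ty":0,"tz":0.1,"gripper":1},{"wx":0,"wy":0,"wz":0,"tx":0,"ty":0,"tz":0,"gripper":1}]}}

```text
t: 22.2
ee_pos: [0.4926, -0.3051, 0.083]
tool_rot: [[0.981, 0.196, -0.002], [0.196, -0.981, 0.005], [-0.001, -0.005, -1.0]]
ft_force: [-5.5, 1.7, 13.7]
gripper_width: -0.0
grip_force: 6.4
```

>>> {"api": "move_arm", "payload": {"series": [{"wx":0,"wy":0,"wz":0,"tx":0,"ty":0,"tz":0.15,"gripper":1},{"wx":0,"wy":0,"wz":0,"tx":0,"ty":0,"tz":0,"gripper":1},{"wx":0,"wy":0,"wz":0,"tx":0,"ty":0,"tz":0.15,"gripper":1},{"wx":0,"wy":0,"wz":0,"tx":0,"ty":0,"tz":0,"gripper":1}]}}

```text
t: 22.7
ee_pos: [0.4927, -0.3051, 0.0786]
tool_rot: [[0.981, 0.196, -0.002], [0.196, -0.981, 0.005], [-0.001, -0.005, -1.0]]
ft_force: [-2.3, -0.9, 2.3]
gripper_width: 0.001
grip_force: 1.1
```

The force dropped as the edge sank, so the clasp snapped past the bead. I'll press on until it bottoms out.

>>> {"api": "move_arm", "payload": {"series": [{"wx":0,"wy":0,"wz":0,"tx":0,"ty":0,"tz":0.15,"gripper":1},{"wx":0,"wy":0,"wz":0,"tx":0,"ty":0,"tz":0.15,"gripper":1},{"wx":0,"wy":0,"wz":0,"tx":0,"ty":0,"tz":0.1,"gripper":1},{"wx":0,"wy":0,"wz":0,"tx":0,"ty":0,"tz":0,"gripper":1}]}}

```text
t: 23.2
ee_pos: [0.4936, -0.3048, 0.0764]
tool_rot: [[0.981, 0.196, -0.0], [0.196, -0.981, 0.005], [0.001, -0.005, -1.0]]
ft_force: [-4.9, 2.1, 16.4]
gripper_width: -0.003
grip_force: 8.3
```

It bottomed out at 0.0684 m, the height of the shut lid. I'll lift, then probe to 0.0705 m to confirm it stayed down.

>>> {"api": "move_arm", "payload": {"series": [{"wx":0,"wy":0,"wz":0,"tx":0,"ty":0,"tz":-0.5,"gripper":1},{"wx":0,"wy":0,"wz":0,"tx":0,"ty":0,"tz":-1.0,"gripper":1},{"wx":0,"wy":0,"wz":0,"tx":0,"ty":0,"tz":0,"gripper":1},{"wx":0,"wy":0,"wz":0,"tx":0,"ty":0,"tz":0,"gripper":1}]}}

```text
t: 23.7
ee_pos: [0.4932, -0.3047, 0.0887]
tool_rot: [[0.981, 0.195, -0.002], [0.195, -0.981, 0.006], [-0.0, -0.006, -1.0]]
ft_force: [0.4, -0.6, -0.8]
gripper_width: -0.002
grip_force: 0.0
```

```bash
python3 - <<'E'
from lid import *
c=cs();print(c[:3],c[3],"down cm",(c[2]-.0705)*100)
E
```

```text
(np.float64(-0.05037925630963856), np.float64(0.0010390170710709316), np.float64(0.0807066668821961)) [ 0.36443242 -0.60233484 -0.76881876] down cm 1.0206666882196112
```

>>> {"api": "move_arm", "payload": {"series": [{"wx":0,"wy":0,"wz":0,"tx":0,"ty":0,"tz":0.4,"gripper":1},{"wx":0,"wy":0,"wz":0,"tx":0,"ty":0,"tz":0.4,"gripper":1},{"wx":0,"wy":0,"wz":0,"tx":0,"ty":0,"tz":0.2,"gripper":1},{"wx":0,"wy":0,"wz":0,"tx":0,"ty":0,"tz":0,"gripper":1},{"wx":0,"wy":0,"wz":0,"tx":0,"ty":0,"tz":0,"gripper":1}]}}

```text
t: 24.32
ee_pos: [0.4933, -0.3048, 0.079]
tool_rot: [[0.981, 0.195, -0.001], [0.195, -0.981, 0.006], [-0.0, -0.006, -1.0]]
ft_force: [0.2, 0.1, -0.7]
gripper_width: -0.002
grip_force: 0.0
```

>>> {"api": "move_arm", "payload": {"series": [{"wx":0,"wy":0,"wz":0,"tx":0,"ty":0,"tz":-1,"gripper":1},{"wx":0,"wy":0,"wz":0,"tx":0,"ty":0,"tz":-3,"gripper":1},{"wx":0,"wy":0,"wz":0,"tx":0,"ty":0,"tz":-4,"gripper":1},{"wx":0,"wy":0,"wz":0,"tx":0,"ty":0,"tz":-4,"gripper":1},{"wx":0,"wy":0,"wz":0,"tx":-3,"ty":0,"tz":0,"gripper":1},{"wx":0,"wy":0,"wz":0,"tx":-4,"ty":0,"tz":0,"gripper":1},{"wx":0,"wy":0,"wz":0,"tx":-3,"ty":0,"tz":0,"gripper":1},{"wx":0,"wy":0,"wz":0,"tx":0,"ty":0,"tz":0,"gripper":1},{"wx":0,"wy":0,"wz":0,"tx":0,"ty":0,"tz":0,"gripper":1},{"wx":0,"wy":0,"wz":0,"tx":0,"ty":0,"tz":0,"gripper":1}]}}

```text
t: 25.58
ee_pos: [0.3963, -0.325, 0.1992]
tool_rot: [[0.981, 0.196, -0.001], [0.196, -0.981, 0.006], [0.001, -0.006, -1.0]]
ft_force: [-1.1, 0.2, -0.6]
gripper_width: -0.001
grip_force: 0.0
```

The probe met no force at tip height 0.071 m, so the lid stayed shut. The arm is clear, so I'll hand in.

```bash
python3 -c "
from station import env
print(env.close_job())"
```

```text
the job is handed in; nothing more can be done
None
```

I put the clean duck in the empty half of the case (upright in the last picture, before closing), snapped the lid shut, confirmed with the finger that it stayed down, and handed the job in with no verdict returned; I viewed 11 pictures, one over the limit of 10.

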